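Snap the lid of the vanity storage box shut all round

TASK

The blush-pink snap lid has only been laid on the white storage box, and all four of its edges still stand up. Press down round the lid's rim with the fingertips, edge by edge, until all four edges have clicked shut and lie flat. The box stays standing where it is on the vanity: do not pick it up or shove it about, and leave the other things alone.

Things in the scene. Friction and masses are not known exactly. Their poses are not given: they have to be found in the camera images.
- keeper: The storage box: a white plastic box with rounded edges, 104 x 150 x 58 mm (x, y, z), about 0.4 kg, standing loose on the vanity, with a blush-pink snap lid of 118 x 164 mm lying on it. Origin: centre of its underside; z up, y along its long side. Shut, the lid is flat, 3 mm thick, its top 61 mm above the vanity, and overhangs the box walls by 7 mm all round.
- rim_near (a point): The spot to press on the lid's long edge on the box's -x side (164 mm long): middle of that edge, on the lid's upper face, 8 mm in from the outer edge, right over the box wall; it rides with the edge. Sprung open it lies about 67 mm above the vanity (the outer edge some 7 mm higher than when shut), clicked shut about 61 mm.
- snap_near (a joint): Press of the lid edge at rim_near, rad: 0 = sprung open, 0.2 = clicked shut, flat, at its stop. A flexible flap bending along a line 36 mm in from the outer edge. At the rim spot it resists with 7 to 8 N at first, passes its catch about halfway and snaps to 0.2, where the catch holds it against about 10 N; let go earlier it springs back. The four edges are alike and independent.
- rim_far (a point): The spot to press on the lid's long edge on the box's +x side (164 mm long): middle of that edge, on the lid's upper face, 8 mm in from the outer edge, right over the box wall; it rides with the edge. Sprung open it lies about 67 mm above the vanity (the outer edge some 7 mm higher than when shut), clicked shut about 61 mm.
- snap_far (a joint): Press of the lid edge at rim_far, rad: 0 = sprung open, 0.2 = clicked shut, flat, at its stop. A flexible flap bending along a line 36 mm in from the outer edge. At the rim spot it resists with 7 to 8 N at first, passes its catch about halfway and snaps to 0.2, where the catch holds it against about 10 N; let go earlier it springs back. The four edges are alike and independent.
- rim_left (a point): The spot to press on the lid's short edge on the box's +y side (118 mm long): middle of that edge, on the lid's upper face, 8 mm in from the outer edge, right over the box wall; it rides with the edge. Sprung open it lies about 67 mm above the vanity (the outer edge some 7 mm higher than when shut), clicked shut about 61 mm.
- snap_left (a joint): Press of the lid edge at rim_left, rad: 0 = sprung open, 0.2 = clicked shut, flat, at its stop. A flexible flap bending along a line 36 mm in from the outer edge. At the rim spot it resists with 7 to 8 N at first, passes its catch about halfway and snaps to 0.2, where the catch holds it against about 10 N; let go earlier it springs back. The four edges are alike and independent.
- rim_right (a point): The spot to press on the lid's short edge on the box's -y side (118 mm long): middle of that edge, on the lid's upper face, 8 mm in from the outer edge, right over the box wall; it rides with the edge. Sprung open it lies about 67 mm above the vanity (the outer edge some 7 mm higher than when shut), clicked shut about 61 mm.
- snap_right (a joint): Press of the lid edge at rim_right, rad: 0 = sprung open, 0.2 = clicked shut, flat, at its stop. A flexible flap bending along a line 36 mm in from the outer edge. At the rim spot it resists with 7 to 8 N at first, passes its catch about halfway and snaps to 0.2, where the catch holds it against about 10 N; let go earlier it springs back. The four edges are alike and independent.
- polish: Bystander: nail polish bottle, red glass with a black cap, 32 mm across, 76 mm tall, upright, close to the box's +y end; origin: centre of its underside.
- hair_clip: Bystander: rose gold metal hair clip lying flat, 20 x 78 x 12 mm, close to the box's +x side; origin: centre of its underside.
- sharpener: Bystander: steel cube pencil sharpener, 26 mm, close to the box's -y end; origin: centre of its underside.
- pencil_cup: Bystander: grey ceramic cup, 78 mm across and 95 mm tall, with makeup pencils up to 182 mm above the vanity; origin: centre of its underside.
- lipstick: Bystander: black lipstick tube with a gold ring, 21 mm across, 76 mm tall, upright; origin: centre of its underside.
- compact: Bystander: round rose gold powder compact, 72 mm across, 16 mm tall, lying flat; origin: centre of its underside.
- perfume: Bystander: square perfume bottle with a round cap, 28 x 52 x 95 mm, upright; origin: centre of its underside.
Things that resemble listed ones, but are neither listed nor needed, are in the scene too. Leave any blue or turquoise look-alike of the keeper alone.

How it is judged (in metres and radians):
At the end, for the whole second after the job is handed in: All four lid edges are clicked shut (each past 0.185 of 0.2 rad), and the box stands at rest, flat on the vanity (within 0.05 rad, underside under 4 mm up), within 50 mm of where it started; no other thing has moved more than 30 mm or tipped more than 0.3 rad (value of joint each of snap_near, snap_far, snap_left, snap_right above 0.185 rad and angle between keeper's own z axis and vertical below 0.05 rad and height (world z) of keeper below 0.004 m and distance of keeper from where it was at the start of the episode below 0.05 m and linear speed of keeper below 0.01 m/s and not (distance of polish from where it was at the start of the episode above 0.03 m or angle between polish's own z axis and vertical above 0.3 rad) and not (distance of hair_clip from where it was at the start of the episode above 0.03 m or angle between hair_clip's own z axis and vertical above 0.3 rad) and not (distance of sharpener from where it was at the start of the episode above 0.03 m or angle between sharpener's own z axis and vertical above 0.3 rad) and not (distance of pencil_cup from where it was at the start of the episode above 0.03 m or angle between pencil_cup's own z axis and vertical above 0.3 rad) and not (distance of lipstick from where it was at the start of the episode above 0.03 m or angle between lipstick's own z axis and vertical above 0.3 rad) and not (distance of compact from where it was at the start of the episode above 0.03 m or angle between compact's own z axis and vertical above 0.3 rad) and not (distance of perfume from where it was at the start of the episode above 0.03 m or angle between perfume's own z axis and vertical above 0.3 rad)); the robot touches nothing.
It fails at once if the box is lifted off the vanity or tipped (underside centre more than 10 mm up, or more than 0.15 rad) (height (world z) of keeper above 0.01 m or angle between keeper's own z axis and vertical above 0.15 rad).
It fails at once if the box is shoved more than 50 mm from its place (distance of keeper from where it was at the start of the episode above 0.05 m).
It fails at once if another thing on the vanity is moved more than 30 mm, lifted or knocked over ((distance of polish from where it was at the start of the episode above 0.03 m or angle between polish's own z axis and vertical above 0.3 rad) or (distance of hair_clip from where it was at the start of the episode above 0.03 m or angle between hair_clip's own z axis and vertical above 0.3 rad) or (distance of sharpener from where it was at the start of the episode above 0.03 m or angle between sharpener's own z axis and vertical above 0.3 rad) or (distance of pencil_cup from where it was at the start of the episode above 0.03 m or angle between pencil_cup's own z axis and vertical above 0.3 rad) or (distance of lipstick from where it was at the start of the episode above 0.03 m or angle between lipstick's own z axis and vertical above 0.3 rad) or (distance of compact from where it was at the start of the episode above 0.03 m or angle between compact's own z axis and vertical above 0.3 rad) or (distance of perfume from where it was at the start of the episode above 0.03 m or angle between perfume's own z axis and vertical above 0.3 rad)).
It also fails if it takes over 48 s, if anything falls off the work surface, if the arm or the gripper's body presses on something with over 40 N, if the wrist force passes 120 N, or if a joint passes its speed limit or range.

ROBOT

A 6-joint arm with a two-finger parallel gripper is mounted at the origin on the work surface. World frame = base frame: x ahead of the robot, y to its left, z up, the work surface at z = 0. Lengths are in m, angles in degrees, forces in N, time in s.
With the tool pointing down it reaches from about 0.35 to 0.875 m from the base axis. Payload 4.2 kg.
Tool frame: the origin (TCP) lies midway between the tips of the shut fingers; the grasp point (between the pads) lies 19 mm behind it (r.pinch_z is the distance from the TCP to the grasp point, in m); z points along the fingers, y is the line along which they close (so a half turn about z gives the same grasp; the last joint's range is limited). The gripper opens to 87 mm and grips with 3 to 60 N. Pads are 19 mm wide; open, the fingers measure 117 mm over their backs; the gripper's body (75 mm by 190 mm) begins 51 mm behind the grasp point.
Start: joints at [-52.792, 22.042, 0.453, 0, -68.411, -14.817], TCP at [0.238, -0.578, 0.196] pointing down, gripper open.
Joint ranges: [-179.83, 179.83], [-69.29, 118.12], [-61.27, 80.66], [-181.25, 117.63], [-171.15, -9.14], [-177.46, 177.46]. Speed limits (degrees/s): [159.86, 159.86, 180, 180, 180, 180].

INTERFACE

Orientations are given as a 3x3 rotation matrix whose columns are the frame's x, y, z axes.
In Python, from station import r, imaging, models gives the robot as it stands. The module is installed in compiled form; this text tells all that it offers.
- The arm moves only by the tool apply_moves, never from a script. Its argument "moves" is a list of rows, each a list of 2 entries, a list of its own where there are three numbers: the shift along the tool's x, y, z in m, then the turn about the tool's z in degrees. A call has 1 to 5 rows; each row shifts and turns the commanded pose from where the row before left it, along the tool's axes as they then stand; what a row does not reach is not made up. A row lasts 1/12 s, in which the tool goes at most 41.7 mm and 7.16 degrees, less where a joint would pass 70% of its speed; a pose out of reach is approached as far as the arm can. A call is refused whole if a number of a shift passes 0.0417 or a number of a turn 7.16, either way. A call with a gripper value outside its range is refused whole. "hand" is the finger opening in m, from 0 to 0.087, set as the call begins (left out, the last holds). The fingers move at their own pace and stop on an object; the grip force is fixed at half the most. Time passes only in rows, so rows that do not move let the fingers close. It gives the time, the measured TCP pose, the force, the opening and the grip force at its end, in the units of the state.
- r.sense(): the state, without advancing time (a new reading comes with each control period).
- imaging.capture(name): name is "scene" or "top" or "wrist"; returns a dict with "frame" (384x512x3 uint8, blue, green, red), "intrinsics" (3x3 intrinsics, pixels), "dist" ([k1, k2, p1, p2, k3] as OpenCV has them; the pictures are not rectified), "eye" and "orientation" of the camera in the world. Camera axes: x right, y down, z forward; pixel columns grow to the right and rows downward; lengths in m; the calibration is good to about 2 mm. A picture is of the moment at which its call begins. There is no depth.
- r.finish_job(): hands the job in; it is judged then, once.
Trained networks look in a picture, given as the dict that the camera call returned (one of the last four; its "shot" number tells which), for a name from the list of things; names that differ only in an ending like _2 or _b are one class to them, and where a whole thing is asked for, a point or a joint stands for the part that bears it (a point fixed in the world has none). Each returns a list of dicts, best first, with "confidence" (0 to 1); they miss things now and then, are a little off and sometimes report something else, mostly with a low value. They report only what shows in the picture. A call takes as long as a camera call. They do not tell look-alikes from the thing itself.
- models.cut_out(picture, target): "region" (384x512 bool, what is visible of it) and "extent" ([left, top, width, height] as shares, 0 to 1, of the picture: columns of its width, rows of its height, round what is visible of it).
- models.place_of(picture, target): "at" ([column, row] as shares, 0 to 1, of the picture: columns of its width, rows of its height: a listed point, or the origin of a listed thing).
The state is a dict: "time_s": time; "joints": joint angles; "joint_velocities": joint speeds; "effort": joint torques, N m; "tcp_pos": TCP position; "ee_rot": TCP orientation; "wrist_force": force on the tool from outside, world axes, zero at the start; "moment": the same for the moment, N m; "gripper_width": opening from 0.0 (shut) to 1.0 (fully open); "gripper_force": force on a finger pad.
Only numpy, scipy, OpenCV 4.12 (cv2) and the standard library are available. Lean on these libraries where they do the work, as an engineer would, in place of code of your own. Each camera call takes 0.05 s, during which the arm holds its last target. There are 200 camera calls.

## Working session

There is one attempt and no reset: what is moved stays moved. The work goes in short steps, Python scripts to look and compute and a tool call to move; the robot and the scene stay as the last step left them, time stands still between calls to the robot, and variables do not carry over. Pictures are saved under pics/ and viewed, at most 10 in all, crops included, and the job is handed in when it is done.

Besides the shell and the picture viewer there is one more tool, called after "Call:" as name(argument=value, ...), one argument or row to a line, values as JSON. apply_moves: Moves the arm, as the interface text tells. Its arguments: {"type":"object","properties":{"moves":{"type":"array"},"hand":{"type":"number"}},"required":["moves"]}

```bash
mkdir -p pics; cat > h.py <<'E'
import numpy as np, cv2
from station import r, imaging, models
def ray(p,uv):
    q=cv2.undistortPoints(np.array([[uv]],float),np.array(p["intrinsics"]),np.array(p["dist"]))[0,0]
    d=np.array(p["orientation"])@np.array([q[0],q[1],1.]); return np.array(p["eye"]),d/np.linalg.norm(d)
def atz(p,uv,z):
    e,d=ray(p,uv); return e+d*(z-e[2])/d[2]
def proj(p,X):
    R=np.array(p["orientation"]);t=-R.T@np.array(p["eye"])
    return cv2.projectPoints(np.array(X,float).reshape(-1,3),cv2.Rodrigues(R.T)[0],t,np.array(p["intrinsics"]),np.array(p["dist"]))[0][:,0]
def tri(rs):
    A=np.zeros((3,3));b=np.zeros(3)
    for e,d in rs:
        P=np.eye(3)-np.outer(d,d);A+=P;b+=P@e
    return np.linalg.solve(A,b)
E
python3 - <<'E'
from h import *
s=r.sense();print(s)
P={}
for n in("top","scene"):
    p=imaging.capture(n);P[n]=p;cv2.imwrite(f"pics/{n}0.png",p["frame"]);print(n,p["eye"])
    for t in("keeper","rim_near","rim_far","rim_left","rim_right","polish","sharpener","pencil_cup","hair_clip","perfume","lipstick"):
        print(t,[(np.round(np.array(q["at"])*[512,384],1),round(q["confidence"],2),np.round(atz(p,np.array(q["at"])*[512,384],.067 if 'rim' in t else 0),3)) for q in models.place_of(p,t)])
E
```

```text
{'time_s': 0.0, 'joints': array([-5.27928505e+01,  2.20896764e+01,  3.79141635e-01, -2.89770335e-02,
       -6.84121916e+01, -1.48152695e+01]), 'joint_velocities': array([ 0.03734817,  0.0125431 ,  0.04710094,  0.00111259,  0.01670583,
       -0.09092071]), 'effort': array([-7.55181850e-05, -3.90664244e+01,  1.87402260e+01,  4.21971962e+00,
        1.08043579e-02, -2.08446445e-04]), 'tcp_pos': array([ 0.23782996, -0.57725325,  0.19506679]), 'ee_rot': array([[-9.24671047e-01, -3.80765817e-01, -9.20675986e-04],
       [-3.80766919e-01,  9.24668910e-01,  1.99032337e-03],
       [ 9.34733546e-05,  2.19095736e-03, -9.99997595e-01]]), 'wrist_force': array([ 0.28149932, -0.92485105,  0.80975453]), 'moment': array([-0.01947352, -0.00550612, -0.03829628]), 'gripper_force': 0.0, 'gripper_width': 0.999554879936907}
top [0.41991852 0.00308381 1.24366973]
keeper [(array([195.8, 222.9]), 0.95, array([0.458, 0.171, 0.   ])), (array([187.9, 124. ]), 0.9, array([0.732, 0.202, 0.   ])), (array([276.6, 175.8]), 0.63, array([ 0.591, -0.047,  0.   ]))]
rim_near [(array([296.6, 257.9]), 0.94, array([ 0.37
[... 2808 characters left out ...]
43,  0.067])), (array([297.3, 159.1]), 0.7, array([0.394, 0.137, 0.067])), (array([209. , 209.8]), 0.59, array([ 0.603, -0.115,  0.067])), (array([293.3, 240.7]), 0.56, array([0.677, 0.139, 0.067])), (array([188.5, 213.2]), 0.32, array([ 0.621, -0.173,  0.067]))]
polish [(array([289.1, 221.6]), 0.6, array([0.584, 0.127, 0.   ]))]
sharpener [(array([186.1, 212.4]), 0.62, array([ 0.585, -0.195,  0.   ]))]
pencil_cup [(array([109.2, 217.8]), 0.63, array([ 0.628, -0.429,  0.   ]))]
hair_clip [(array([230.9, 259.2]), 0.73, array([ 0.725, -0.036,  0.   ]))]
perfume [(array([383. , 241.4]), 0.6, array([0.621, 0.411, 0.   ]))]
lipstick [(array([139.6, 177.3]), 0.63, array([ 0.472, -0.37 ,  0.   ]))]
```

```bash
python3 -c "
import cv2
a=cv2.imread('pics/top0.png')[70:310,90:440];cv2.imwrite('pics/t1.png',cv2.resize(a,None,fx=2.28,fy=2.28,interpolation=2))"
```

```text
(no output)
```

View pics/t1.png

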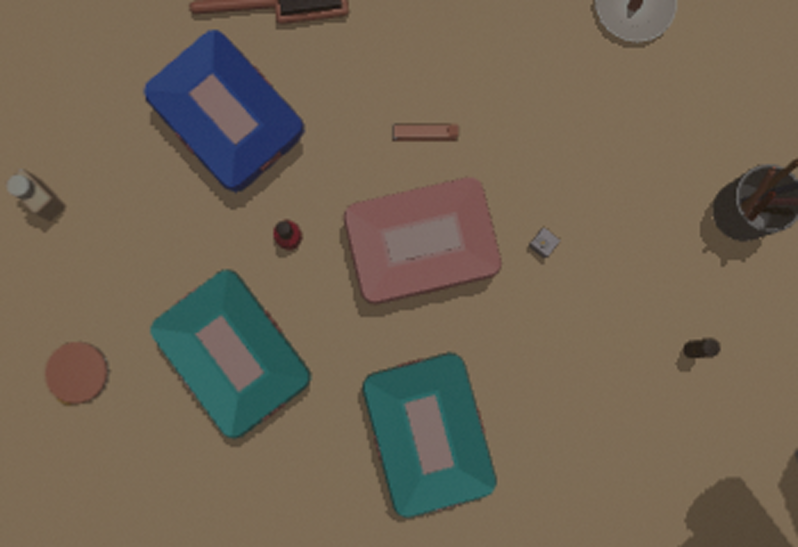

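View pics/scene0.png

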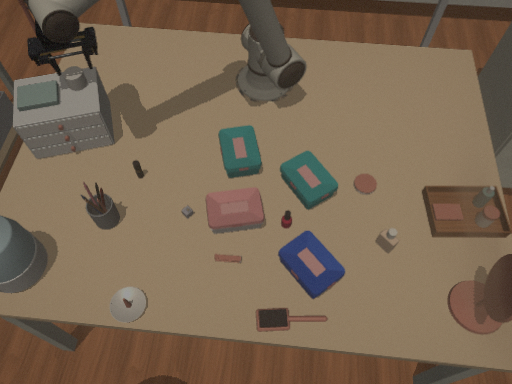

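Pink lid is near px (275,175) in the top view and (235,209) in the scene view, with long side along world y and a yaw of about 10°. I'll fit the outline from both views.

```bash
cat > fit.py <<'E'
from h import *
def fit(p,z=.067,near=(.586,-.043),save=None):
    f=p["frame"]
    best=[m for m in models.cut_out(p,"keeper")]
    c=proj(p,[[near[0],near[1],.05]])[0]
    for m in best:
        g=np.array(m["region"])
        if g[int(c[1]),int(c[0])]:
            # pink-only pixels
            b,gg,rr=[f[...,i].astype(int) for i in range(3)]
            k=(cv2.dilate(g.astype(np.uint8),np.ones((5,5)))>0)&(rr-gg>25)&(b>gg-8)
            k=cv2.morphologyEx(k.astype(np.uint8),cv2.MORPH_OPEN,np.ones((3,3)))
            cs=cv2.findContours(k,cv2.RETR_EXTERNAL,cv2.CHAIN_APPROX_NONE)[0]
            cc=max(cs,key=cv2.contourArea)[:,0]
            W=np.array([atz(p,u,z)[:2] for u in cc.astype(float)])
            (cx,cy),(w,h),a=cv2.minAreaRect((W*1000).astype(np.float32))
            if w>h: a-=90   # short side along 'x'
            print("conf",round(m["confidence"],2),"centre",round(cx),round(cy),"size",round(w),round(h),"yaw",round((a+45)%90-45,1))
            return
    print("none")
E
python3 - <<'E'
from fit import *
for n in("top","scene"):
    p=imaging.capture(n)
    for z in (.061,.067):fit(p,z)
E
```

```text
conf 0.68 centre 586 -39 size 117 163 yaw 14.2
conf 0.68 centre 585 -39 size 116 162 yaw 14.2
conf 0.62 centre 593 -40 size 108 163 yaw 10.0
conf 0.62 centre 596 -39 size 107 162 yaw 10.0
```

Call:
apply_moves(
  hand=0,
  moves=[
    [[0,0,0],4.7],
    [[0,0,0],4.7],
    [[-0.028,0.027,0],0],
    [[-0.028,0.027,0],0],
    [[-0.028,0.027,0],0],
  ],
)

```text
time_s: 1.92
tcp_pos: [0.3019, -0.4792, 0.1958]
ee_rot: [[-0.975, -0.223, -0.0], [-0.223, 0.975, 0.0], [0.0, 0.0, -1.0]]
wrist_force: [0.0, -0.3, 0.2]
gripper_width: 0.705
gripper_force: 0.0
```

Call:
apply_moves(
  moves=[
    [[-0.028,0.027,0],0],
    [[-0.028,0.027,0],0],
    [[-0.028,0.027,0],0],
    [[-0.028,0.027,0],0],
    [[-0.028,0.027,0],0],
  ],
)

```text
time_s: 2.33
tcp_pos: [0.4086, -0.3154, 0.1965]
ee_rot: [[-0.974, -0.225, 0.001], [-0.225, 0.974, -0.0], [-0.001, -0.0, -1.0]]
wrist_force: [1.2, -0.1, -0.1]
gripper_width: 0.327
gripper_force: 0.0
```

Call:
apply_moves(
  moves=[
    [[-0.028,0.027,0],0],
    [[-0.028,0.027,0],0],
    [[-0.028,0.027,0],0],
    [[-0.02,0.02,0],0],
    [[0,0,0],0],
  ],
)

```text
time_s: 2.75
tcp_pos: [0.4891, -0.1917, 0.1963]
ee_rot: [[-0.973, -0.23, 0.002], [-0.23, 0.973, 0.0], [-0.002, -0.0, -1.0]]
wrist_force: [-0.0, 0.6, -0.1]
gripper_width: 0.018
gripper_force: 0.0
```

```bash
python3 - <<'E'
from fit import *
p=imaging.capture("wrist");cv2.imwrite("pics/w1.png",p["frame"])
print(p["eye"],proj(p,[[.586,-.039,.06]]))
fit(p,.065)
for t in("rim_near","rim_far","rim_left","rim_right"):
    print(t,[(np.round(np.array(q["at"])*[512,384],1),round(q["confidence"],2),np.round(atz(p,np.array(q["at"])*[512,384],.067),3)) for q in models.place_of(p,t)])
E
```

```text
[ 0.40985066 -0.21172568  0.38389986] [[359.53299423 278.23801246]]
none
rim_near [(array([373.1,  86.8]), 0.93, array([ 0.377, -0.1  ,  0.067])), (array([363.5, 239.3]), 0.85, array([ 0.534, -0.055,  0.067]))]
rim_far [(array([469.9,  83.2]), 0.92, array([ 0.351, -0.008,  0.067]))]
rim_left [(array([429.4,   0. ]), 0.93, array([ 0.293, -0.075,  0.067])), (array([420.3, 278.4]), 0.75, array([0.566, 0.028, 0.067]))]
rim_right [(array([416.1, 159.6]), 0.96, array([ 0.435, -0.032,  0.067]))]
```

View pics/w1.png

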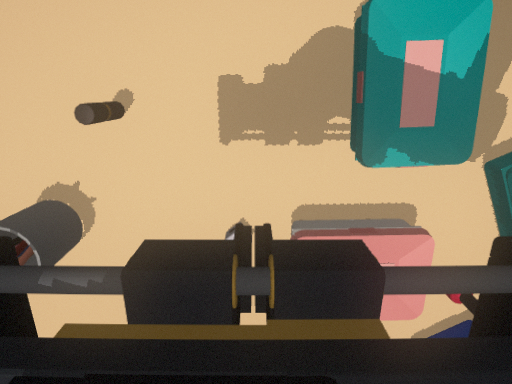

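The wrist view shows the pink lid at px (290–430, 230–318), its near edge parallel to the image rows, so the tool's yaw (13.3°) matches the box. Going to the right rim first.

Call:
apply_moves(
  moves=[
    [[-0.032,0.013,0],0],
    [[-0.032,0.013,0],0],
    [[-0.032,0.013,0.02],0],
    [[-0.032,0.014,0.02],0],
    [[0,0,0.02],0],
  ],
)

```text
time_s: 3.47
tcp_pos: [0.6037, -0.1132, 0.1352]
ee_rot: [[-0.974, -0.226, 0.004], [-0.227, 0.974, -0.0], [-0.004, -0.001, -1.0]]
wrist_force: [0.2, -1.0, -1.0]
gripper_width: 0.002
gripper_force: 0.0
```

Call:
apply_moves(
  moves=[
    [[0,0,0.02],0],
    [[0,0,0.02],0],
    [[0,0,0.01],0],
    [[0,0,0],0],
    [[0,0,0],0],
  ],
)

```text
time_s: 3.88
tcp_pos: [0.5992, -0.1158, 0.0864]
ee_rot: [[-0.975, -0.224, -0.0], [-0.224, 0.975, -0.001], [0.0, -0.0, -1.0]]
wrist_force: [0.9, -0.4, 0.9]
gripper_width: 0.006
gripper_force: 0.0
```

Call:
apply_moves(
  moves=[
    [[-0.003,0.004,0.005],0],
    [[0,0,0.005],0],
    [[0,0,0.004],0],
    [[0,0,0.003],0],
    [[0,0,0.002],0],
  ],
)

```text
time_s: 4.3
tcp_pos: [0.6011, -0.1102, 0.0669]
ee_rot: [[-0.974, -0.225, -0.0], [-0.225, 0.974, 0.0], [0.0, 0.0, -1.0]]
wrist_force: [0.4, 0.5, -0.4]
gripper_width: 0.009
gripper_force: 0.0
```

Call:
apply_moves(
  moves=[
    [[0,0,0.002],0],
    [[0,0,0.002],0],
    [[0,0,0.001],0],
    [[0,0,0],0],
  ],
)

```text
time_s: 4.63
tcp_pos: [0.6011, -0.1103, 0.0619]
ee_rot: [[-0.974, -0.225, -0.0], [-0.225, 0.974, -0.0], [0.0, 0.0, -1.0]]
wrist_force: [-0.2, 0.2, -0.6]
gripper_width: 0.006
gripper_force: 0.0
```

Call:
apply_moves(
  moves=[
    [[0,0,0.001],0],
    [[0,0,0.001],0],
    [[0,0,0],0],
  ],
)

```text
time_s: 4.88
tcp_pos: [0.6012, -0.1102, 0.06]
ee_rot: [[-0.974, -0.225, -0.0], [-0.225, 0.974, 0.0], [0.0, 0.0, -1.0]]
wrist_force: [0.2, -0.2, -1.2]
gripper_width: 0.004
gripper_force: 0.0
```

```bash
python3 - <<'E'
from fit import *
ims=[]
for n in("wrist","scene"):
    p=imaging.capture(n); c=proj(p,[[.59,-.05,.06]])[0].astype(int); print(n,c,proj(p,[[.601,-.11,.06]]))
    x0=max(0,min(512-200,c[0]-100));y0=max(0,min(384-200,c[1]-100))
    print(x0,y0)
    ims.append(cv2.resize(p["frame"][y0:y0+200,x0:x0+200],(398,398),interpolation=2))
cv2.imwrite("pics/c1.png",np.hstack(ims))
E
```

```text
wrist [348 227] [[255.02891077 223.95258762]]
248 127
scene [231 208] [[210.84571294 210.36082479]]
131 108
```

View pics/c1.png

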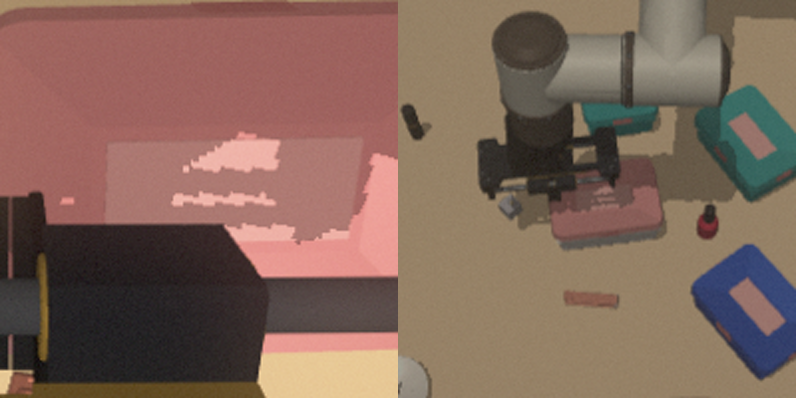

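```bash
python3 - <<'E'
from fit import *
p=imaging.capture("wrist")
cv2.imwrite("pics/c2.png",cv2.resize(p["frame"][100:300,180:440],(780,600),interpolation=2))
for b in ((-1,-1),(-1,1),(1,-1)):
    a=np.radians(13.3);R=np.array([[np.cos(a),-np.sin(a)],[np.sin(a),np.cos(a)]])
    q=np.array([.585,-.041])+R@(np.array(b)*[.059,.082]);print(b,q.round(3),(proj(p,[[*q,.066]])-[180,100])*3)
E
```

```text
(-1, -1) [ 0.546 -0.134] [[166.83212862 101.72011191]]
(-1, 1) [0.509 0.025] [[1003.29449339  102.16010882]]
(1, -1) [ 0.661 -0.107] [[177.24380506 619.65400353]]
```

View pics/c2.png

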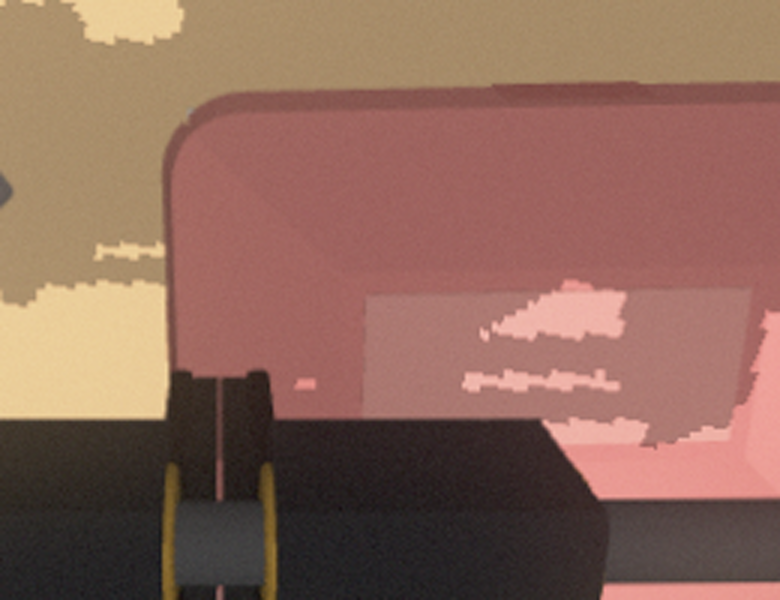

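The fit is confirmed: the lid corner is at (167,95) as predicted, and the fingers are 10 mm in from the right edge. I'll keep lowering until there is force.

Call:
apply_moves(
  moves=[
    [[0,0,0.001],0],
    [[0,0,0.001],0],
  ],
)

```text
time_s: 5.2
tcp_pos: [0.6013, -0.1102, 0.0582]
ee_rot: [[-0.974, -0.225, 0.0], [-0.225, 0.974, 0.0], [-0.0, -0.0, -1.0]]
wrist_force: [-0.0, -0.4, -0.3]
gripper_width: 0.007
gripper_force: 0.0
```

```bash
python3 -c "
from h import *
s=r.sense();print(s['wrist_force'],s['moment'],s['tcp_pos'])"
```

```text
[-0.00208843 -0.44362021 -0.34762588] [-0.00083695  0.0113184   0.00442149] [ 0.60134032 -0.11021927  0.05819097]
```

Call:
apply_moves(
  moves=[
    [[0,0,0.001],0],
    [[0,0,0.001],0],
  ],
)

```text
time_s: 5.37
tcp_pos: [0.6012, -0.1102, 0.056]
ee_rot: [[-0.974, -0.225, -0.0], [-0.225, 0.974, 0.0], [0.0, 0.0, -1.0]]
wrist_force: [-0.5, -0.1, 1.2]
gripper_width: 0.01
gripper_force: 0.0
```

Call:
apply_moves(
  moves=[
    [[0,0,0.001],0],
    [[0,0,0.001],0],
  ],
)

```text
time_s: 5.53
tcp_pos: [0.6012, -0.1102, 0.054]
ee_rot: [[-0.974, -0.225, -0.0], [-0.225, 0.974, -0.0], [0.0, 0.0, -1.0]]
wrist_force: [0.1, 0.2, 0.1]
gripper_width: 0.006
gripper_force: 0.0
```

```bash
python3 - <<'E'
from fit import *
P=[imaging.capture(n) for n in("wrist","top","scene")]
C=np.array([.585,-.041,.06])
for t,g in(("rim_near",(.536,-.053)),("rim_far",(.635,-.029)),("rim_left",(.568,.031)),("rim_right",(.602,-.113)),("keeper",(.585,-.041))):
    rs=[];i=[]
    for n,p in zip("wts",P):
        for q in models.place_of(p,t):
            uv=np.array(q["at"])*[512,384]; w=atz(p,uv,.0 if t=="keeper" else .06)
            if np.hypot(*(w[:2]-g))<.025: rs.append(ray(p,uv)); i.append((n,w[:2].round(3).tolist(),round(q["confidence"],2)));break
    print(t,i,tri(rs).round(3) if len(rs)>1 else "")
cv2.imwrite("pics/c3.png",cv2.resize(P[0]["frame"][100:300,180:440],(780,600),interpolation=2))
cv2.imwrite("pics/s3.png",cv2.resize(P[2]["frame"][160:250,160:290],(780,540),interpolation=2))
E
```

```text
rim_near [('w', [0.536, -0.051], 0.78), ('t', [0.532, -0.056], 0.57), ('s', [0.529, -0.04], 0.5)] [ 0.533 -0.049  0.062]
rim_far [('s', [0.634, -0.033], 0.96)] 
rim_left [('w', [0.566, 0.036], 0.67), ('s', [0.559, 0.029], 0.57)] [0.564 0.029 0.068]
rim_right [('w', [0.604, -0.111], 0.62), ('t', [0.611, -0.114], 0.64), ('s', [0.588, -0.107], 0.51)] [ 0.601 -0.109  0.078]
keeper [('t', [0.592, -0.038], 0.74), ('s', [0.578, -0.04], 0.87)] [ 0.589 -0.038  0.021]
```

View pics/c3.png

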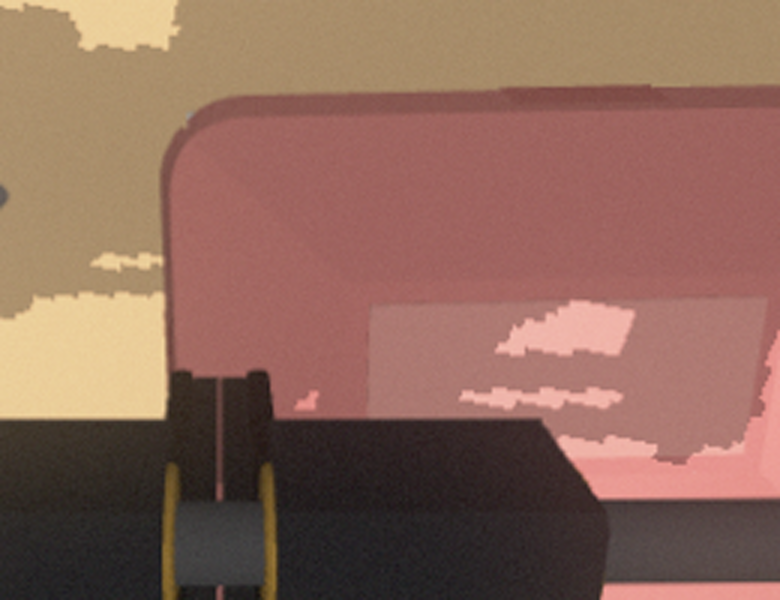

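Call:
apply_moves(
  moves=[
    [[0,0,0.001],0],
    [[0,0,0.001],0],
    [[0,0,0],0],
  ],
)

```text
time_s: 6.68
tcp_pos: [0.6011, -0.1102, 0.0518]
ee_rot: [[-0.974, -0.225, -0.001], [-0.225, 0.974, 0.0], [0.001, 0.0, -1.0]]
wrist_force: [-0.4, 0.0, -0.6]
gripper_width: 0.006
gripper_force: 0.0
```

View pics/s3.png

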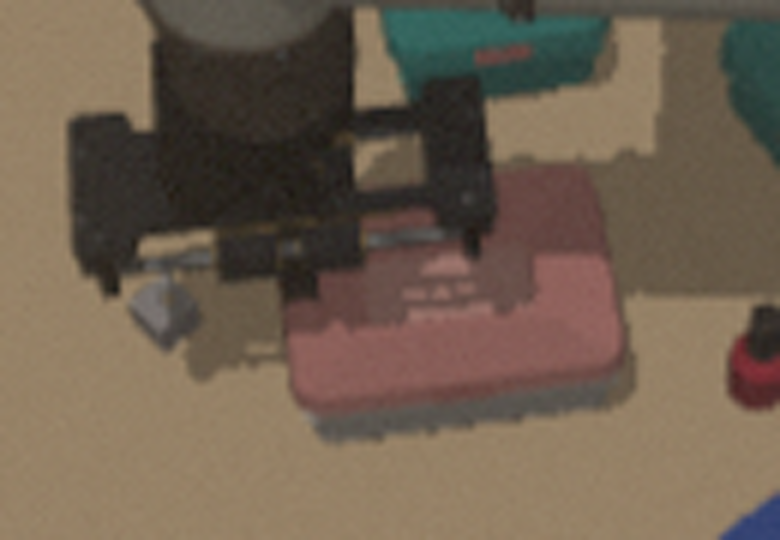

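Call:
apply_moves(
  moves=[
    [[0,0,0.001],0],
    [[0,0,0.001],0],
  ],
)

```text
time_s: 6.85
tcp_pos: [0.6013, -0.1102, 0.0501]
ee_rot: [[-0.974, -0.225, 0.0], [-0.225, 0.974, -0.0], [-0.0, -0.0, -1.0]]
wrist_force: [0.6, -0.1, 0.3]
gripper_width: 0.005
gripper_force: 0.0
```

Call:
apply_moves(
  moves=[
    [[0,0,0.001],0],
    [[0,0,0.001],0],
  ],
)

```text
time_s: 7.02
tcp_pos: [0.6012, -0.1103, 0.048]
ee_rot: [[-0.974, -0.225, -0.0], [-0.225, 0.974, 0.0], [0.0, 0.0, -1.0]]
wrist_force: [0.0, -0.3, -0.3]
gripper_width: 0.006
gripper_force: 0.0
```

Call:
apply_moves(
  moves=[
    [[0,0,0.001],0],
    [[0,0,0],0],
  ],
)

```text
time_s: 7.18
tcp_pos: [0.6011, -0.1102, 0.0469]
ee_rot: [[-0.974, -0.225, -0.001], [-0.225, 0.974, 0.0], [0.001, 0.0, -1.0]]
wrist_force: [0.1, -0.9, -1.1]
gripper_width: 0.005
gripper_force: 0.0
```

```bash
python3 - <<'E'
from fit import *
p=imaging.capture("wrist");np.save("p2.npy",p,allow_pickle=True)
f=p["frame"];cv2.imwrite("pics/c4.png",cv2.resize(f[100:300,180:440],(780,600),interpolation=2))
print(p["eye"],r.sense()["tcp_pos"])
a=cv2.imread("pics/c2.png");b=cv2.imread("pics/c4.png")
ga,gb=[cv2.cvtColor(x,6) for x in(a,b)]
pts=np.float32([[365,297],[752,290],[167,200],[400,95],[190,120],[345,260]]).reshape(-1,1,2)
q,st,er=cv2.calcOpticalFlowPyrLK(ga,gb,pts,None,winSize=(41,41),maxLevel=4)
R=np.array(p["orientation"]);e2=np.array(p["eye"]);e1=e2+[0,0,.0600-r.sense()["tcp_pos"][2]]
for u,v,s in zip(pts[:,0],q[:,0],st):
    p1=dict(p,eye=e1)
    print(u,v.round(1),s,tri([ray(p1,u/3+[180,100]),ray(p,v/3+[180,100])]).round(3))
E
```

```text
[ 0.52215003 -0.1297638   0.23460483] [ 0.60116342 -0.11023259  0.04697043]
[365. 297.] [374.  319.8] [1] [ 0.575 -0.087  0.068]
[752. 290.] [862.  312.3] [0] [ 0.535 -0.081  0.174]
[167. 200.] [163.3 224.5] [1] [ 0.551 -0.13   0.124]
[400.  95.] [403.6 104. ] [1] [ 0.539 -0.079  0.007]
[190. 120.] [187.2 130.8] [1] [ 0.547 -0.129  0.075]
[345. 260.] [359.2 280.7] [1] [ 0.562 -0.098  0.091]
```

View pics/c4.png

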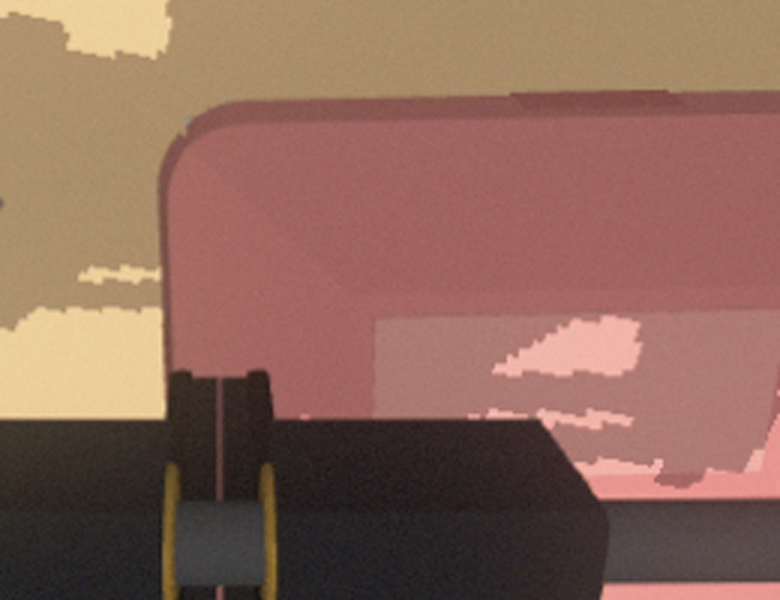

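Call:
apply_moves(
  moves=[
    [[0,0,0.0015],0],
    [[0,0,0.0015],0],
  ],
)

```text
time_s: 7.4
tcp_pos: [0.6014, -0.1102, 0.0442]
ee_rot: [[-0.974, -0.225, 0.0], [-0.225, 0.974, 0.0], [-0.0, -0.0, -1.0]]
wrist_force: [-0.0, 0.3, -0.0]
gripper_width: 0.008
gripper_force: 0.0
```

Call:
apply_moves(
  moves=[
    [[0,0,0.001],0],
    [[0,0,0.001],0],
  ],
)

```text
time_s: 7.57
tcp_pos: [0.6012, -0.1102, 0.042]
ee_rot: [[-0.974, -0.225, -0.0], [-0.225, 0.974, 0.0], [0.0, 0.0, -1.0]]
wrist_force: [0.4, -0.7, -0.1]
gripper_width: 0.007
gripper_force: 0.0
```

Call:
apply_moves(
  moves=[
    [[0,0,0.001],0],
    [[0,0,0.001],0],
  ],
)

```text
time_s: 7.73
tcp_pos: [0.6014, -0.1104, 0.041]
ee_rot: [[-0.974, -0.225, 0.0], [-0.225, 0.974, -0.001], [-0.0, -0.001, -1.0]]
wrist_force: [-2.4, -0.9, 6.4]
gripper_width: 0.003
gripper_force: 2.9
```

Call:
apply_moves(
  moves=[
    [[0,0,0.001],0],
    [[0,0,0.001],0],
  ],
)

```text
time_s: 7.9
tcp_pos: [0.6015, -0.1108, 0.0393]
ee_rot: [[-0.974, -0.225, 0.001], [-0.225, 0.974, -0.001], [-0.0, -0.001, -1.0]]
wrist_force: [-1.8, -2.0, 4.7]
gripper_width: 0.001
gripper_force: 2.4
```

Call:
apply_moves(
  moves=[
    [[0,0,0.001],0],
    [[0,0,0.001],0],
  ],
)

```text
time_s: 8.07
tcp_pos: [0.6017, -0.1106, 0.0367]
ee_rot: [[-0.974, -0.225, 0.001], [-0.225, 0.974, -0.0], [-0.001, -0.001, -1.0]]
wrist_force: [0.4, -0.7, 0.8]
gripper_width: 0.004
gripper_force: 0.1
```

Call:
apply_moves(
  moves=[
    [[0,0,0.001],0],
    [[0,0,0.001],0],
  ],
)

```text
time_s: 8.23
tcp_pos: [0.6014, -0.1102, 0.0347]
ee_rot: [[-0.974, -0.225, -0.0], [-0.225, 0.974, -0.0], [0.0, -0.0, -1.0]]
wrist_force: [-4.1, 1.1, 10.6]
gripper_width: 0.004
gripper_force: 5.2
```

Call:
apply_moves(
  moves=[
    [[0,0,0.001],0],
    [[0,0,0],0],
  ],
)

```text
time_s: 8.4
tcp_pos: [0.6014, -0.1102, 0.0347]
ee_rot: [[-0.974, -0.226, 0.0], [-0.226, 0.974, -0.0], [-0.0, -0.0, -1.0]]
wrist_force: [-3.5, 0.8, 10.0]
gripper_width: 0.004
gripper_force: 5.1
```

```bash
cat > rel.py <<'E'
from fit import *
import sys
p=imaging.capture("wrist");f=p["frame"];s=r.sense();T=s["tcp_pos"];R=s["ee_rot"]
cv2.imwrite(sys.argv[1],f)
zl=float(sys.argv[2]) # lid plane in arm frame
print("tip px",proj(p,[T]),"eye",p["eye"])
b,g,rr=[f[...,i].astype(int) for i in range(3)]
k=((rr-g>25)&(b>g-25)&(b>rr*.45)).astype(np.uint8)
for c in range(250,512,30):
    rows=np.where(cv2.medianBlur(k,5)[:260,c])[0]
    if len(rows): 
        w=atz(p,(c,rows[0]),zl)-T; print("col",c,"row",rows[0],"tool xy mm",(R.T@w*1000).round(1)[:2])
E
python3 rel.py pics/r1.png .042; python3 - <<'E'
from h import *
p=imaging.capture("top");f=p["frame"]
cv2.imwrite("pics/both.png",np.hstack([cv2.resize(cv2.imread('pics/r1.png'),(400,300)),cv2.resize(f[130:230,210:345],(400,300),interpolation=2)]))
E
```

```text
tip px [[254.62948971 224.14835706]] eye [ 0.52233624 -0.12966476  0.22243662]
col 250 row 138 tool xy mm [56.7 -2.9]
col 280 row 135 tool xy mm [58.5 14.3]
col 310 row 135 tool xy mm [58.5 31.5]
col 340 row 134 tool xy mm [59.2 48.7]
col 370 row 132 tool xy mm [60.4 65.9]
col 400 row 132 tool xy mm [60.5 83.3]
col 430 row 132 tool xy mm [ 60.6 100.8]
col 460 row 132 tool xy mm [ 60.8 118.5]
col 490 row 132 tool xy mm [ 61.  136.5]
```

View pics/both.png

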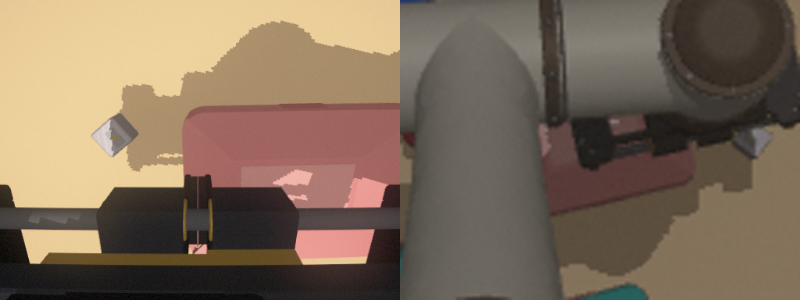

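The near edge sits 58–61 mm from the tip in the arm frame, as expected. The right edge clicked: force dropped, then it hit a firm stop at TCP z≈0.035. Next is the near edge.

Call:
apply_moves(
  moves=[
    [[0,0,-0.015],0],
    [[0,0,-0.012],0],
    [[0.018,0.024,0],0],
    [[0.017,0.024,0],0],
    [[0.017,0.0235,0],0],
  ],
)

```text
time_s: 8.92
tcp_pos: [0.5335, -0.0516, 0.0595]
ee_rot: [[-0.975, -0.223, -0.0], [-0.223, 0.975, 0.001], [0.0, 0.001, -1.0]]
wrist_force: [1.2, 0.7, -0.6]
gripper_width: 0.008
gripper_force: 0.0
```

Call:
apply_moves(
  moves=[
    [[0,0,0.008],0],
    [[0,0,0.004],0],
    [[0,0,0],0],
    [[0,0,0],0],
  ],
)

```text
time_s: 9.25
tcp_pos: [0.5352, -0.0525, 0.0477]
ee_rot: [[-0.974, -0.224, -0.0], [-0.224, 0.974, -0.0], [0.0, -0.0, -1.0]]
wrist_force: [0.3, -0.5, -0.0]
gripper_width: 0.003
gripper_force: 0.0
```

Call:
apply_moves(
  moves=[
    [[0,0,0.002],0],
    [[0,0,0.002],0],
    [[0,0,0.0015],0],
  ],
)

```text
time_s: 9.5
tcp_pos: [0.5348, -0.0526, 0.0423]
ee_rot: [[-0.975, -0.224, -0.0], [-0.224, 0.975, 0.0], [0.0, 0.0, -1.0]]
wrist_force: [0.5, -0.4, -0.3]
gripper_width: 0.007
gripper_force: 0.0
```

Call:
apply_moves(
  moves=[
    [[0,0,0.001],0],
    [[0,0,0.001],0],
  ],
)

```text
time_s: 9.67
tcp_pos: [0.5348, -0.0527, 0.0413]
ee_rot: [[-0.974, -0.225, 0.0], [-0.225, 0.974, -0.001], [0.0, -0.001, -1.0]]
wrist_force: [-1.9, -0.4, 6.6]
gripper_width: 0.007
gripper_force: 3.2
```

Call:
apply_moves(
  moves=[
    [[0,0,0.001],0],
    [[0,0,0.001],0],
  ],
)

```text
time_s: 9.83
tcp_pos: [0.5343, -0.0527, 0.0394]
ee_rot: [[-0.974, -0.225, -0.001], [-0.225, 0.974, -0.001], [0.001, -0.001, -1.0]]
wrist_force: [-2.5, -0.5, 6.1]
gripper_width: 0.004
gripper_force: 2.6
```

Call:
apply_moves(
  moves=[
    [[0,0,0.001],0],
    [[0,0,0.001],0],
  ],
)

```text
time_s: 10.0
tcp_pos: [0.5342, -0.0526, 0.0368]
ee_rot: [[-0.974, -0.224, -0.0], [-0.224, 0.974, -0.0], [0.0, -0.0, -1.0]]
wrist_force: [0.3, -0.4, 0.5]
gripper_width: 0.005
gripper_force: 0.0
```

Snapped. Push to the stop, then raise.

Call:
apply_moves(
  moves=[
    [[0,0,0.001],0],
    [[0,0,0.0015],0],
    [[0,0,0],0],
  ],
)

```text
time_s: 10.25
tcp_pos: [0.5348, -0.0522, 0.0348]
ee_rot: [[-0.974, -0.225, 0.0], [-0.225, 0.974, -0.0], [-0.0, -0.0, -1.0]]
wrist_force: [-0.9, -0.8, 5.5]
gripper_width: 0.001
gripper_force: 3.1
```

Call:
apply_moves(
  moves=[
    [[0,0,-0.012],0],
    [[0,0,-0.012],0],
    [[-0.034,0,0],0],
    [[-0.034,0,0],0],
    [[-0.034,0,0],0],
  ],
)

```text
time_s: 10.67
tcp_pos: [0.6354, -0.0289, 0.0585]
ee_rot: [[-0.974, -0.225, 0.001], [-0.225, 0.974, 0.0], [-0.001, 0.0, -1.0]]
wrist_force: [0.3, 0.5, -0.2]
gripper_width: 0.005
gripper_force: 0.0
```

Call:
apply_moves(
  moves=[
    [[0,0,0.007],0],
    [[0,0,0.004],0],
    [[0,0,0],0],
    [[0,0,0],0],
  ],
)

```text
time_s: 11.0
tcp_pos: [0.6325, -0.0296, 0.0463]
ee_rot: [[-0.974, -0.225, -0.002], [-0.225, 0.974, -0.0], [0.002, 0.0, -1.0]]
wrist_force: [0.9, 0.1, 0.7]
gripper_width: 0.001
gripper_force: 0.0
```

Call:
apply_moves(
  moves=[
    [[-0.001,0,0.002],0],
    [[0,0,0.002],0],
    [[0,0,0.001],0],
  ],
)

```text
time_s: 11.25
tcp_pos: [0.6345, -0.0292, 0.0424]
ee_rot: [[-0.974, -0.225, 0.0], [-0.225, 0.974, 0.0], [-0.0, 0.0, -1.0]]
wrist_force: [-0.3, 0.2, 0.5]
gripper_width: 0.005
gripper_force: 0.0
```

Call:
apply_moves(
  moves=[
    [[0,0,0.001],0],
    [[0,0,0.001],0],
  ],
)

```text
time_s: 11.42
tcp_pos: [0.6349, -0.0292, 0.0412]
ee_rot: [[-0.974, -0.225, 0.0], [-0.225, 0.974, -0.0], [-0.0, -0.0, -1.0]]
wrist_force: [-2.4, 0.7, 4.3]
gripper_width: 0.003
gripper_force: 2.7
```

Call:
apply_moves(
  moves=[
    [[0,0,0.001],0],
    [[0,0,0.001],0],
  ],
)

```text
time_s: 11.58
tcp_pos: [0.6353, -0.0291, 0.0393]
ee_rot: [[-0.974, -0.225, 0.001], [-0.225, 0.974, -0.0], [-0.001, -0.0, -1.0]]
wrist_force: [-1.1, 0.5, 3.9]
gripper_width: 0.005
gripper_force: 2.1
```

Call:
apply_moves(
  moves=[
    [[0,0,0.001],0],
    [[0,0,0.001],0],
  ],
)

```text
time_s: 11.75
tcp_pos: [0.6355, -0.0289, 0.0364]
ee_rot: [[-0.974, -0.225, 0.002], [-0.225, 0.974, 0.0], [-0.002, -0.0, -1.0]]
wrist_force: [-0.1, 0.9, 0.7]
gripper_width: 0.005
gripper_force: 0.0
```

Call:
apply_moves(
  moves=[
    [[0,0,0.001],0],
    [[0,0,0.0005],0],
    [[0,0,0],0],
  ],
)

```text
time_s: 12.0
tcp_pos: [0.6348, -0.0291, 0.0349]
ee_rot: [[-0.974, -0.225, -0.0], [-0.225, 0.974, -0.0], [0.0, -0.0, -1.0]]
wrist_force: [-1.2, -0.2, 4.5]
gripper_width: -0.0
gripper_force: 2.2
```

Call:
apply_moves(
  moves=[
    [[0,0,-0.015],0],
    [[0,0,-0.015],0],
    [[0,0,0],-7.16],
    [[0,0,0],-7.16],
    [[0,0,0],-7.16],
  ],
)

```text
time_s: 12.42
tcp_pos: [0.6346, -0.0291, 0.0642]
ee_rot: [[-0.821, -0.571, -0.001], [-0.571, 0.821, 0.0], [0.0, 0.001, -1.0]]
wrist_force: [0.4, 0.5, -0.9]
gripper_width: 0.003
gripper_force: 0.0
```

Call:
apply_moves(
  moves=[
    [[0,0,0],-7.16],
    [[0,0,0],-7.16],
    [[0,0,0],-7.16],
    [[0,0,0],-7.16],
    [[0,0,0],-7.16],
  ],
)

```text
time_s: 12.83
tcp_pos: [0.6344, -0.0292, 0.0637]
ee_rot: [[-0.332, -0.943, -0.001], [-0.943, 0.332, 0.0], [0.0, 0.001, -1.0]]
wrist_force: [-0.3, -0.2, 0.4]
gripper_width: 0.002
gripper_force: 0.0
```

Call:
apply_moves(
  moves=[
    [[-0.011,0.0278,0],0],
    [[-0.011,0.0278,0],0],
    [[-0.011,0.0278,0],0],
    [[0,0,0],0],
    [[0,0,0],0],
  ],
)

```text
time_s: 13.25
tcp_pos: [0.5666, 0.0308, 0.0644]
ee_rot: [[-0.336, -0.942, -0.001], [-0.942, 0.336, -0.0], [0.0, 0.001, -1.0]]
wrist_force: [0.1, 0.9, -0.3]
gripper_width: 0.003
gripper_force: 0.0
```

Call:
apply_moves(
  moves=[
    [[0,0,0.01],0],
    [[0,0,0.006],0],
    [[0,0,0.003],0],
    [[0,0,0.002],0],
    [[0,0,0.001],0],
  ],
)

```text
time_s: 13.67
tcp_pos: [0.5674, 0.0294, 0.0418]
ee_rot: [[-0.338, -0.941, -0.002], [-0.941, 0.338, -0.001], [0.001, 0.001, -1.0]]
wrist_force: [-1.5, -0.3, 2.3]
gripper_width: 0.0
gripper_force: 1.3
```

Call:
apply_moves(
  moves=[
    [[0,0,0.001],0],
    [[0,0,0.001],0],
  ],
)

```text
time_s: 13.83
tcp_pos: [0.5675, 0.0295, 0.0412]
ee_rot: [[-0.338, -0.941, -0.001], [-0.941, 0.338, -0.001], [0.001, 0.0, -1.0]]
wrist_force: [-2.1, -1.1, 5.7]
gripper_width: 0.008
gripper_force: 2.9
```

Call:
apply_moves(
  moves=[
    [[0,0,0.001],0],
    [[0,0,0.001],0],
  ],
)

```text
time_s: 14.0
tcp_pos: [0.5674, 0.0299, 0.0394]
ee_rot: [[-0.338, -0.941, -0.0], [-0.941, 0.338, -0.0], [0.0, 0.0, -1.0]]
wrist_force: [-3.1, 0.5, 5.3]
gripper_width: 0.006
gripper_force: 2.6
```

Call:
apply_moves(
  moves=[
    [[0,0,0.001],0],
    [[0,0,0.001],0],
  ],
)

```text
time_s: 14.17
tcp_pos: [0.5676, 0.0302, 0.037]
ee_rot: [[-0.338, -0.941, 0.001], [-0.941, 0.338, 0.0], [-0.001, -0.0, -1.0]]
wrist_force: [-0.2, 0.8, 1.4]
gripper_width: 0.006
gripper_force: 0.4
```

Call:
apply_moves(
  moves=[
    [[0,0,0.001],0],
    [[0,0,0.0005],0],
    [[0,0,0],0],
  ],
)

```text
time_s: 14.42
tcp_pos: [0.5678, 0.0301, 0.035]
ee_rot: [[-0.338, -0.941, 0.0], [-0.941, 0.338, 0.0], [-0.0, -0.0, -1.0]]
wrist_force: [-0.0, -0.2, 0.2]
gripper_width: 0.007
gripper_force: 0.0
```

Call:
apply_moves(
  moves=[
    [[0,0,0.001],0],
    [[0,0,0],0],
  ],
)

```text
time_s: 14.58
tcp_pos: [0.5679, 0.0302, 0.0348]
ee_rot: [[-0.337, -0.941, 0.001], [-0.941, 0.337, -0.0], [-0.0, -0.001, -1.0]]
wrist_force: [-2.1, 0.0, 4.5]
gripper_width: 0.007
gripper_force: 2.4
```

Call:
apply_moves(
  moves=[
    [[0,0,-0.02],0],
    [[0,0,-0.04],0],
    [[0,0,-0.04],0],
    [[0,0,-0.04],0],
    [[0,0,-0.02],0],
  ],
)

```text
time_s: 15.0
tcp_pos: [0.57, 0.0303, 0.1997]
ee_rot: [[-0.337, -0.942, 0.009], [-0.942, 0.337, 0.001], [-0.004, -0.008, -1.0]]
wrist_force: [1.0, 0.7, 0.1]
gripper_width: 0.005
gripper_force: 0.0
```

Call:
apply_moves(
  moves=[
    [[0.035,0.02,0],0],
    [[0.035,0.02,0],0],
    [[0.035,0.02,0],0],
    [[0.035,0.02,0],0],
    [[0,0,0],0],
  ],
)

```text
time_s: 15.42
tcp_pos: [0.4392, -0.0773, 0.1939]
ee_rot: [[-0.341, -0.94, -0.003], [-0.94, 0.341, 0.001], [0.001, 0.003, -1.0]]
wrist_force: [-0.3, 0.2, 0.3]
gripper_width: 0.005
gripper_force: 0.0
```

```bash
python3 - <<'E'
from fit import *
P={n:imaging.capture(n) for n in("top","scene","wrist")}
for n in("top","scene"): fit(P[n],.061)
for n in("top","scene"):
  for t in("polish","sharpener","hair_clip"):
    print(n,t,[(atz(P[n],np.array(q["at"])*[512,384],0)[:2].round(3),round(q["confidence"],2)) for q in models.place_of(P[n],t)][:2])
t=cv2.resize(P["top"]["frame"][110:230,190:350],(400,300),interpolation=2)
s=cv2.resize(P["scene"]["frame"][150:270,160:320],(400,300),interpolation=2)
w=cv2.resize(P["wrist"]["frame"],(400,300))
s0=cv2.resize(cv2.imread("pics/scene0.png")[150:270,160:320],(400,300),interpolation=2)
cv2.imwrite("pics/end.png",np.vstack([np.hstack([t,w]),np.hstack([s,s0])]))
E
```

```text
conf 0.98 centre 585 -40 size 117 163 yaw 14.2
conf 0.71 centre 550 -15 size 102 64 yaw -24.7
top polish [(array([0.604, 0.115]), 0.44)]
top sharpener [(array([ 0.598, -0.185]), 0.64)]
top hair_clip [(array([ 0.728, -0.053]), 0.62)]
scene polish [(array([0.594, 0.121]), 0.52)]
scene sharpener [(array([ 0.585, -0.189]), 0.62)]
scene hair_clip [(array([ 0.725, -0.041]), 0.76)]
```

View pics/end.png

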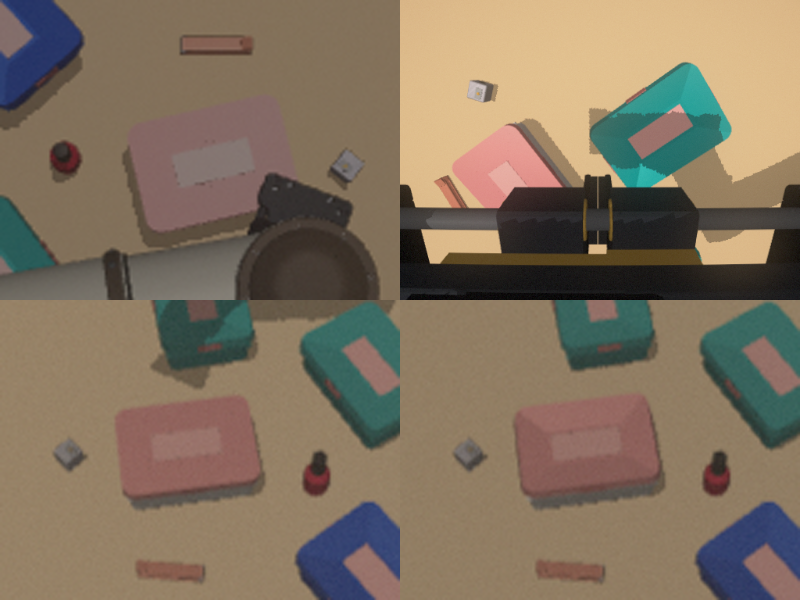

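The lid is now uniformly shaded and flat: the flap facets seen before (bottom right) are gone from all four sides (bottom left). The box and its neighbours are in the same places.

```bash
python3 -c "
from h import *
print(r.finish_job())"
```

```text
the job is handed in; nothing more can be done
None
```

All four lid edges clicked shut and the lid lies flat in the final pictures, with the box and its neighbours where they started; I handed the job in at about 15.6 s, and no verdict came back.

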